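# Break a seized can cap loose and take it off

## Task

The screw cap on the clamped metal can has seized: break it loose with a short hard anticlockwise twist, then keep turning it, now easily, until it comes free, lift it off and set it down upright on the brown board. Never pull hard on the cap while its thread still holds it - feel with only a light pull for the place where it lets go - and do not drop it or shift the other things on the bench.

Things in the scene. Friction and masses are not known exactly. Their poses are not given: they have to be found in the camera images.
- cap_center (a point): Centre of the black ribbed round screw cap on the can: 60 mm in diameter, 36 mm high (18 mm above and below this point), 70 g, z up along the turning axis. Grip it across its side at any angle. Seized: the first 0.35 rad anticlockwise (seen from above) take about 0.5 N m, so grip firmly (40 to 50 N; at 12 N the fingers slip); after that it turns easily. Clockwise it is at its stop.
- cap: The same cap, origin at the centre of its underside. Inside its skirt two opposite lugs run under a flat ledge: it does not rise as it turns (1.5 mm of play) and lifts only where both lugs meet gaps. That place differs each time, 0.9 to 2.2 rad anticlockwise from the start, is not visible and only 0.25 rad wide in all; past it the ledge holds again.
- neck_thread (a joint): Upward lift (m) of the hidden ledge, 0 at rest. It sits on a rubber seal: 1 mm per 8 N of pull on the cap; over 0.003 (24 N) strips the thread: failure. With a light pull (3 to 8 N) kept on while turning, the pull vanishes and the cap gives upward where the lugs meet the gaps; it must rise 13 mm to pass the ledge, 20 mm to clear the neck.
- can: Fixed bare-metal can, 76 mm in diameter, in a dark steel band clamp on a 120 x 120 x 10 mm plywood board screwed to the worktop. Origin under the centre of the plywood, z up along the cap's axis. Shoulder at 84 mm, top of the 41 mm wide neck at 104 mm height. The x axes of the can and cap coincide at the start. A tall open frame stands left of the robot (x under 0.35, y over 0.35).
- can_mouth (a point): Centre of the top of the can's neck, 104 mm above the worktop, on the axis of can and cap; at the start it coincides with cap_center.
- board_top (a point): Centre of the upper face of the brown greyboard sheet, fixed flat on the worktop, 210 mm (its x) by 300 mm (its y), 4 mm thick. An open-end wrench lies on it along the x axis 120 mm from the centre on the -y side; the rest is clear. A lamp bell hangs low over the middle of the bench (x beyond 0.55, y 0 to -0.25): carry the cap past on its near side (x about 0.46).
- wrench: Bystander: open-end wrench, 146 x 22 x 6 mm, on the board; origin under its middle.
- toroid: Bystander: ring-shaped choke, 48 mm wide, 16 mm high, beyond the can; origin under its middle.
- relay: Bystander: small upright relay, 21 x 28 x 39 mm, left of the can; origin under its middle.
Not all that is in view belongs to the job. Of the things that look like the cap, the smallest one is meant.

How it is judged (in metres and radians):
On the way, in this order (a step that is already met when the one before it is completed fails the run):
1. the cap has been broken loose: turned at least 0.45 rad from its start while still down on the can (angle between the x axis of cap_center and the x axis of can, either way round above 0.45 rad and z of cap_center in the frame of can below 0.11 m and horizontal distance between cap_center and can_mouth below 0.006 m), for 0.1 s.
2. the cap has been lifted off the can (z of cap_center in the frame of can above 0.13 m), for 0.1 s.
At the end, for the whole second after the job is handed in: The cap stands upright (skirt down, within 0.1 rad), flat on the brown board and at rest, its centre on the board at least 15 mm in from every edge, released (x of cap_center in the frame of board_top between -0.09 and 0.09 m and y of cap_center in the frame of board_top between -0.135 and 0.135 m and z of cap_center in the frame of board_top between 0.015 and 0.021 m and angle between cap_center's own z axis and vertical below 0.1 rad and linear speed of cap below 0.02 m/s); the robot touches nothing.
It fails at once if the cap is pulled up against the thread ledge with more than 24 N (ledge lifted by more than 3 mm) (value of joint neck_thread above 0.003 m).
It fails at once if the cap is dropped (falls faster than 0.8 m/s, about 3 cm, out of the fingers) (linear speed of cap above 0.8 m/s and contact force between the fingers and cap below 0.3 N).
It fails at once if a bystander is shifted by more than 30 mm (distance of any of wrench, toroid, relay from where it was at the start of the episode above 0.03 m).
It also fails if it takes over 72 s, if anything falls off the work surface, if the arm or the gripper's body presses on something with over 40 N, if the wrist force passes 120 N, or if a joint passes its speed limit or range.

## Robot

A 6-joint arm with a two-finger parallel gripper is mounted at the origin on a cart in front of the work surface, level with it; the furniture and walls round the work are solid. World frame = base frame: x ahead of the robot, y to its left, z up, the work surface at z = 0. Lengths are in mm, angles in rad, forces in N, time in s.
With the tool pointing down it reaches from about 350 to 975 mm from the base axis. Payload 7.1 kg.
Tool frame: the origin (TCP) lies at the very end of the fingers, on their centre line; the grasp point (between the pads) lies 19 mm behind it (ctrl.grasp_offset is the distance from the TCP to the grasp point, in mm); z points along the fingers, y is the line along which they close (so a half turn about z gives the same grasp; the last joint's range is limited). The gripper opens to 88 mm and grips with 3 to 60 N. Pads are 20 mm wide; open, the fingers measure 115 mm over their backs; the gripper's body (75 mm by 178 mm) begins 61 mm behind the grasp point.
Start: joints at [1.299, 0.423, 1.63, -0, 1.089, -0.019], TCP at [156.291, 605.126, 222.675] pointing down, gripper open.
Joint ranges: [-3, 3], [-0.9, 2.11], [0.09, 2.58], [-1.31, 4.45], [0.11, 2.69], [-2.54, 2.54]. Speed limits (rad/s): [2.39, 2.39, 3.01, 3.14, 3.14, 3.14].

## Interface

Orientations are given as a rotation vector (axis times angle).
In Python, from workcell import ctrl, viewer, ticket, models gives the robot as it stands.
- The arm moves only by the tool play_rows, never from a script. Its arguments are lists of equal length, an entry for each row: "dp": the shift along the world's x, y, z in mm, a list of three; "yaw": the turn about the world's z in degrees. In form: {"dp": [[tx, ty, tz], ...], "yaw": [yaw, ...]}. A call has 1 to 8 rows; each row shifts and turns the commanded pose from where the row before left it; what a row does not reach is not made up. A row lasts 1/12 s, in which the tool goes at most 41.7 mm and 7.16 degrees, less where a joint would pass 70% of its speed; a pose out of reach is approached as far as the arm can. A call is refused whole if a number of a shift passes 41.7 or a number of a turn 7.16, either way. A call with a gripper value outside its range is refused whole. "gripper" is the closure, from 0 (fully open) to 1 (shut), set as the call begins (left out, the last holds). The fingers move at their own pace and stop on an object; the grip force is fixed at half the most. Time passes only in rows, so rows that do not move let the fingers close. It gives the time, the measured TCP pose, the force, the opening and the grip force at its end, in the units of the state.
- ctrl.get_obs(): the state, without advancing time (a new reading comes with each control period).
- viewer.get_image(name): name is "scene" or "top"; returns a dict with "pixels" (384x512x3 uint8, red, green, blue), "range_z" (384x512 float32, mm along the optical axis (not along the pixel's ray), 0 where there is no reading), "fx", "fy", "cx", "cy" (pixels), "T" (4x4, takes a point from camera to world coordinates). Camera axes: x right, y up, looking along -z (the intrinsics and any distortion apply to the point x, -y, -z); pixel columns grow to the right and rows downward; lengths in mm; the calibration is good to about 2 mm. A picture is of the moment at which its call begins.
- ticket.close_job(): hands the job in; it is judged then, once.
Trained networks look in a picture, given as the dict that the camera call returned (one of the last four; its "shot" number tells which), for a name from the list of things; names that differ only in an ending like _2 or _b are one class to them, and where a whole thing is asked for, a point or a joint stands for the part that bears it (a point fixed in the world has none). Each returns a list of dicts, best first, with "conf" (0 to 1); they miss things now and then, are a little off and sometimes report something else, mostly with a low value. They report only what shows in the picture. A call takes as long as a camera call. They do not tell look-alikes from the thing itself.
- models.look_for(picture, name): "bbox" ([centre column, centre row, width, height] in pixels, round what is visible of it).
- models.landmark_of(picture, name): "location" ([column, row] in pixels: a listed point, or the origin of a listed thing).
The state is a dict: "t": time; "qpos": joint angles; "qvel": joint speeds; "joint_torque": joint torques, N m; "ee_pos": TCP position; "orientation": TCP orientation; "ft_force": force on the tool from outside, world axes, zero at the start; "moment": the same for the moment, N m; "width": finger opening in mm; "grasp_force": force on a finger pad.
Only numpy, scipy, OpenCV 4.12 (cv2) and the standard library are available. Lean on these libraries where they do the work, as an engineer would, in place of code of your own. Each camera call takes 0.05 s, during which the arm holds its last target. There are 200 camera calls.

## Working session

There is one attempt and no reset: what is moved stays moved. The work goes in short steps, Python scripts to look and compute and a tool call to move; the robot and the scene stay as the last step left them, time stands still between calls to the robot, and variables do not carry over. Pictures are saved under pics/ and viewed, at most 10 in all, crops included, and the job is handed in when it is done.

Besides the shell and the picture viewer there is one more tool, called after "Emit:" as name(argument=value, ...), one argument or row to a line, values as JSON. play_rows: Moves the arm, as the interface text tells. Its arguments: {"type":"object","properties":{"dp":{"type":"array"},"yaw":{"type":"array"},"gripper":{"type":"number"}},"required":["dp","yaw"]}

```bash
mkdir -p pics
cat > h.py <<'E'
import numpy as np, cv2
from workcell import ctrl, viewer, ticket, models
def w(p,u,v,z=None):
    # pixel to world; if z given, intersect with plane z
    u0,v0=int(round(u)),int(round(v)); T=np.array(p["T"])
    r=np.array([(u-p["cx"])/p["fx"],-(v-p["cy"])/p["fy"],-1.0])
    if z is None:
        d=np.median(p["range_z"][v0-2:v0+3,u0-2:u0+3]); return (T@np.r_[r*d,1])[:3]
    R=T[:3,:3]@r; s=(z-T[2,3])/R[2]; return T[:3,3]+R*s
def save(p,n,crop=None,k=1):
    im=p["pixels"][:,:,::-1]
    if crop: a,b,c,d=crop; im=im[b:d,a:c]
    cv2.imwrite("pics/"+n,cv2.resize(im,None,fx=k,fy=k,interpolation=cv2.INTER_CUBIC))
E
python3 - <<'E'
from h import *
np.set_printoptions(precision=1,suppress=True)
print(ctrl.get_obs())
ims=[]
for n in("scene","top"):
    p=viewer.get_image(n); ims.append(p["pixels"]); print(n,p["T"][:3,3], [k for k in p])
    for q in("cap_center","can","board_top","wrench","toroid","relay"):
        for f in models.landmark_of(p,q)[:4]:
            l=f["location"]; print(q,np.round(f["conf"],2),np.array(l),w(p,*l))
    cv2.imwrite(f"pics/{n}.png",p["pixels"][:,:,::-1])
E
```

```text
{'t': 0.0, 'qpos': array([ 1.3,  0.4,  1.6,  0. ,  1.1, -0. ]), 'qvel': array([ 0.,  0., -0.,  0.,  0., -0.]), 'joint_torque': array([  0. , -54.5, -27.4,   0.1,   0. ,  -0. ]), 'ee_pos': array([156.2, 604.6, 221.9]), 'orientation': array([-0.4, -3.1,  0. ]), 'ft_force': array([-0.8,  0.9, -0.7]), 'moment': array([ 0., -0., -0.]), 'grasp_force': 0.0, 'width': 87.82139125969543}
scene [  -6.8 -675.3 1139.5] ['pixels', 'range_z', 'fx', 'fy', 'cx', 'cy', 'T', 'shot']
cap_center 0.79 [246.4 223.9] [460.4 -24.8  46.9]
cap_center 0.63 [234.7 179.6] [520.5 122.4 122. ]
cap_center 0.51 [173.2 146.3] [467.7 516.4  46.3]
cap_center 0.47 [343.8 308.6] [ 515.3 -461.7    7.7]
can 0.47 [216.7 181.1] [507.2 237.6  26.1]
board_top 0.95 [316.8 280.9] [ 518.8 -337.2    3.7]
wrench 0.66 [345.1 306.9] [ 523.1 -460.2    6.9]
toroid 0.4 [260.2 184.5] [642.3 118.7  13.5]
relay 0.43 [215.7 182.6] [503.5 240.8  16.8]
top [ 162.3  229.1 1727.9] ['pixels', 'range_z', 'fx', 'fy', 'cx', 'cy', 'T', 'shot']
cap_center 0.89 [143.5 279.1] [460.2 520.6  47.9]
cap_center 0.76 [233.6 215.3] [521.5 110.7 119.4]
cap_center 0.55 [269.3 221.6] [453.5 -10.9  47.8]
can 0.67 [229.  222.6] [507.1 137.4 102.1]
can 0.15 [335.1 175.7] [ 517.3 -351.4    5.5]
board_top 0.87 [335.2 175.3] [ 518.6 -352.5    6. ]
wrench 0.65 [360.7 162.2] [ 523.1 -477.2    6.1]
toroid 0.47 [213.5 197.1] [650.  144.4  12.9]
relay 0.61 [206.7 235.6] [513.  235.   29.6]
relay 0.25 [231.6 223.6] [502.7 129.1  85.7]
```

View pics/scene.png

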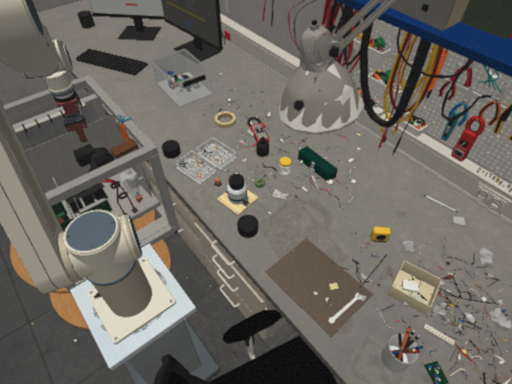

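View pics/top.png

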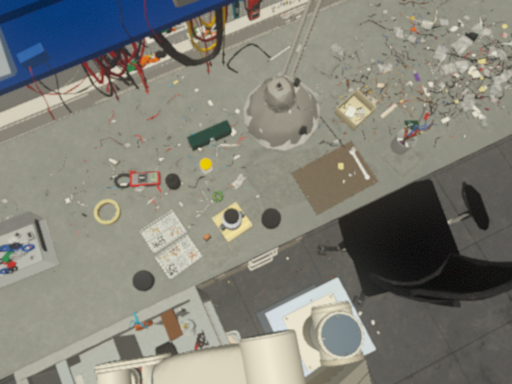

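The picture shows four black discs. One sits on the can on the plywood: scene (236,182), top (233,214). The other three are loose lids: scene (248,226), (171,149), (263,147), and top (271,218), (143,281), (173,181). I choose the one on the can, since its top is near z≈122 mm. Next I'll check it in a crop and with the depth.

```bash
python3 - <<'E'
from h import *
np.set_printoptions(precision=1,suppress=True)
for n,c in(("scene",(200,150,280,250)),("top",(190,180,290,240))):
    p=viewer.get_image(n)
    P=[];G=[]
    for v in range(c[1],c[3]):
        for u in range(c[0],c[2]):
            d=p["range_z"][v,u]
            if d<=0: continue
            x=(p["T"]@np.r_[np.array([(u-p["cx"])/p["fx"],-(v-p["cy"])/p["fy"],-1])*d,1])[:3]
            if x[2]>114 and np.hypot(x[0]-520,x[1]-115)<80: P.append(x)
            if 12<x[2]<70 and p["pixels"][v,u].max()<70: G.append(x)
    P=np.array(P); print(n,len(P),P.mean(0),P.min(0),P.max(0))
    (cx,cy),r=cv2.minEnclosingCircle(P[:,:2].astype(np.float32)); print("circ",cx,cy,r)
    if G: G=np.array(G); print("dark low",len(G),G.mean(0),G.min(0),G.max(0))
    print("px scale",p["fx"])
    save(p,n+"_c.png",c,6)
    B=models.look_for(p,"cap_center")[:4]; print([(b["conf"],b["bbox"]) for b in B])
p=viewer.get_image("scene");
E
python3 -c "
import cv2,numpy as np
a=cv2.imread('pics/scene_c.png');b=cv2.imread('pics/top_c.png')
a=cv2.resize(a,(320,400));b=cv2.resize(b,(480,288));c=np.zeros((400,800,3),np.uint8);c[:,:320]=a;c[:288,320:]=b;cv2.imwrite('pics/both.png',c)"
```

```text
scene 153 [523.9 121.4 121. ] [497.5  93.7 114.1] [554.8 150.3 126.6]
circ 524.4629516601562 122.08411407470703 30.512908935546875
dark low 465 [507.9  19.1  39.2] [427.4 -62.   12.1] [792.4 273.1  53.8]
px scale 367.824544430068
[(0.96, [248.3, 225.7, 22.7, 22.5]), (0.73, [235.0, 183.4, 16.8, 18.1]), (0.53, [169.6, 149.4, 17.0, 20.9]), (0.44, [217.6, 180.9, 8.8, 10.3])]
top 187 [527.1 120.6 121.9] [497.8  91.8 114. ] [556.4 149.6 130.9]
circ 527.62890625 120.2569808959961 29.874588012695312
dark low 180 [455.2 -19.7  46.5] [429.8 -56.7  21.7] [496.2  13.6  60. ]
px scale 434.9786371768412
[(0.66, [272.0, 218.3, 18.6, 16.7]), (0.56, [230.7, 215.4, 15.4, 16.3])]
```

View pics/both.png

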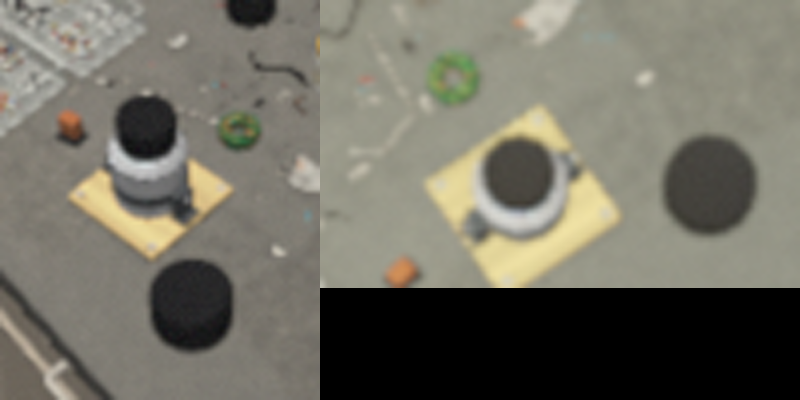

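The crop confirms the cap on the can, at about (526,121), top z 122, diameter 60. The loose lid at right is bigger. Before moving, I'll check the frame's height around the arm.

```bash
python3 - <<'E'
from h import *
np.set_printoptions(precision=0,suppress=True)
p=viewer.get_image("scene")
for uv in[(85,84),(104,82),(125,110),(145,140),(155,152),(130,162),(100,178),(75,190),(160,180),(172,225),(20,122),(50,103),(65,90),(66,110),(300,120),(285,110),(340,125),(320,60)]: print(uv,w(p,*uv))
q=viewer.get_image("top")
for uv in[(200,290),(210,300),(190,305),(150,310),(130,330),(215,340),(105,345),(285,130),(265,145),(300,140)]: print("t",uv,w(q,*uv))
Z=[];
for v in range(60,180,2):
    for u in range(220,345,2): Z.append(w(q,u,v))
Z=np.array(Z); Z=Z[(Z[:,2]>60)&(Z[:,0]>520)&(Z[:,1]<30)]; print("lamp",Z.min(0),Z.max(0)); L=Z[Z[:,2]<450];print(L.min(0),L.max(0))
E
sed -i 's/$//' h.py
```

```text
(85, 84) [296. 942. 220.]
(104, 82) [ 459. 1278.    1.]
(125, 110) [435. 962.   3.]
(145, 140) [322. 409. 234.]
(155, 152) [326. 346. 216.]
(130, 162) [227. 347. 225.]
(100, 178) [112. 346. 219.]
(75, 190) [ 24. 347. 218.]
(160, 180) [314. 347.  72.]
(172, 225) [ 308.  348. -227.]
(20, 122) [-13. 856. 212.]
(50, 103) [ 255. 2457. -693.]
(65, 90) [158. 571. 436.]
(66, 110) [134. 570. 366.]
(300, 120) [ 556. -148.  547.]
(285, 110) [556. -90. 545.]
(340, 125) [ 622. -225.  546.]
(320, 60) [ 623. -129.  681.]
t (200, 290) [328. 342.  67.]
t (210, 300) [ 301.  342. -260.]
t (190, 305) [ 319.  429. -244.]
t (150, 310) [324. 507. 236.]
t (130, 330) [ 335.  707. -248.]
t (215, 340) [144. 352. 234.]
t (105, 345) [ 324.  826. -247.]
t (285, 130) [574. -89. 600.]
t (265, 145) [588. -37. 516.]
t (300, 140) [ 551. -133.  534.]
lamp [ 545. -235.   65.] [1171.   23.  829.]
[1156. -150.   65.] [1171. -138.   82.]
```

The frame top is at about z 235 and the TCP is at 222, so I go up first, then travel to the can while winding clockwise.

Emit:
play_rows(
  dp=[
    [0, 0, 40],
    [0, 0, 40],
    [10, -13, 5],
    [23, -30, 0],
    [23, -30, 0],
    [23, -30, 0],
    [23, -30, 0],
    [23, -30, 0],
  ],
  yaw=[0, 0, -5, -7, -7, -7, -7, -7],
  gripper=0,
)

```text
t: 1.72
ee_pos: [281.9, 440.6, 307.8]
orientation: [1.446, 2.789, 0.001]
ft_force: [0.2, -0.5, -0.6]
width: 87.6
grasp_force: 0.0
```

Emit:
play_rows(
  dp=[
    [23, -30, 0],
    [23, -30, 0],
    [23, -30, 0],
    [23, -30, 0],
    [23, -30, 0],
    [23, -30, 0],
    [23, -30, 0],
    [23, -30, 0],
  ],
  yaw=[-7, -7, -7, -7, -7, -7, -7, -7],
)

```text
t: 2.38
ee_pos: [466.1, 200.5, 308.0]
orientation: [2.586, 1.783, 0.001]
ft_force: [1.3, 1.7, 0.4]
width: 87.8
grasp_force: 0.0
```

Emit:
play_rows(
  dp=[
    [23, -30, -20],
    [23, -30, -20],
    [8, -10, -20],
    [0, 0, -20],
    [0, 0, 0],
    [0, 0, 0],
  ],
  yaw=[-7, -7, -7, -7, -7, -7],
)

```text
t: 2.88
ee_pos: [517.4, 132.8, 227.1]
orientation: [-3.054, -0.736, 0.005]
ft_force: [0.9, -0.3, 1.0]
width: 87.4
grasp_force: 0.0
```

Run:
```python
from h import *
np.set_printoptions(precision=2,suppress=True)
from scipy.spatial.transform import Rotation as R
o=ctrl.get_obs();print(o["t"],o["qpos"],o["ee_pos"],o["ft_force"]);M=R.from_rotvec(o["orientation"]).as_matrix();print(M)
```

```text
2.8833 [0.23 0.29 1.82 0.   1.03 1.33] [517.4  132.83 227.1 ] [ 0.91 -0.31  1.01]
[[ 0.89  0.46 -0.  ]
 [ 0.46 -0.89 -0.  ]
 [-0.   -0.   -1.  ]]
```

Emit:
play_rows(
  dp=[
    [8.5, -12, 0],
    [0, 0, -35],
    [0, 0, -35],
    [0, 0, -30],
    [0, 0, -20],
    [0, 0, -14],
    [0, 0, 0],
    [0, 0, 0],
  ],
  yaw=[0, 0, 0, 0, 0, 0, 0, 0],
)

```text
t: 3.55
ee_pos: [526.3, 121.6, 94.3]
orientation: [-3.051, -0.747, 0.002]
ft_force: [-0.9, 0.2, 0.4]
width: 87.6
grasp_force: 0.0
```

Emit:
play_rows(
  dp=[
    [0, 0, 0],
    [0, 0, 0],
    [0, 0, 0],
    [0, 0, 0],
  ],
  yaw=[0, 0, 0, 0],
  gripper=0.25,
)

```text
t: 3.88
ee_pos: [527.2, 121.8, 95.7]
orientation: [3.051, 0.747, 0.003]
ft_force: [0.2, 0.1, -0.1]
width: 66.9
grasp_force: 0.0
```

Emit:
play_rows(
  dp=[
    [0, 0, 0],
    [0, 0, 0],
    [0, 0, 0],
    [0, 0, 0],
    [0, 0, 0],
  ],
  yaw=[0, 0, 0, 0, 0],
  gripper=1,
)

```text
t: 4.3
ee_pos: [526.9, 121.7, 95.3]
orientation: [3.051, 0.747, 0.001]
ft_force: [-1.5, -0.7, 5.0]
width: 59.4
grasp_force: 30.0
```

```bash
cat > o.py <<'E'
from h import *
np.set_printoptions(precision=2,suppress=True)
from scipy.spatial.transform import Rotation as R
o=ctrl.get_obs();M=R.from_rotvec(o["orientation"]).as_matrix()
print("t",o["t"],"q",o["qpos"],"p",o["ee_pos"],"F",o["ft_force"],"M",o["moment"],"w",o["width"],o["grasp_force"],"yaw(x)",np.arctan2(M[1,0],M[0,0]), "y",M[:2,1])
E
python3 o.py
```

```text
t 4.3 q [ 0.2   0.49  1.9  -0.    0.76  1.3 ] p [526.94 121.68  95.27] F [-1.5  -0.66  4.96] M [-0.16  0.29  0.02] w 59.40645683707296 30.00093787908554 yaw(x) 0.480240652769383 y [ 0.46 -0.89]
```

Emit:
play_rows(
  dp=[
    [0, 0, 0],
    [0, 0, 0],
  ],
  yaw=[7, 7],
)

```text
t: 4.47
ee_pos: [526.9, 122.9, 95.3]
orientation: [-2.934, -1.116, -0.002]
ft_force: [-0.8, 1.7, 5.4]
width: 59.1
grasp_force: 30.0
```

```bash
python3 o.py
```

```text
t 4.4667 q [0.21 0.49 1.9  0.   0.76 1.05] p [526.88 122.89  95.31] F [-0.77  1.7   5.43] M [ 0.29  0.23 -0.79] w 59.141776209724284 29.996641874313354 yaw(x) 0.7265982118552422 y [ 0.66 -0.75]
```

Emit:
play_rows(
  dp=[
    [0, 0, 0],
    [0, 0, 0],
  ],
  yaw=[7, 7],
)

```text
t: 4.63
ee_pos: [526.9, 121.4, 95.3]
orientation: [2.775, 1.472, 0.001]
ft_force: [1.4, -2.4, 3.0]
width: 59.6
grasp_force: 30.0
```

```bash
python3 o.py
```

```text
t 4.6333 q [ 0.2   0.49  1.9  -0.    0.76  0.8 ] p [526.94 121.41  95.31] F [ 1.4  -2.43  2.98] M [-0.51 -0.13 -0.02] w 59.59680995626229 29.996537268161774 yaw(x) 0.9752679713625666 y [ 0.83 -0.56]
```

Emit:
play_rows(
  dp=[
    [0, 0, 1],
    [0, 0, 1],
    [0, 0, 0],
  ],
  yaw=[0, 0, 0],
)

```text
t: 4.88
ee_pos: [526.8, 121.3, 96.7]
orientation: [2.782, 1.458, 0.0]
ft_force: [1.9, -3.3, 0.0]
width: 59.4
grasp_force: 30.0
```

```bash
python3 o.py
```

```text
t 4.8833 q [ 0.2   0.48  1.9  -0.    0.76  0.81] p [526.78 121.31  96.74] F [ 1.93 -3.34  0.04] M [-0.88 -0.25 -0.01] w 59.39446275856101 29.999782741069794 yaw(x) 0.9655631558688936 y [ 0.82 -0.57]
```

Emit:
play_rows(
  dp=[
    [0, 0, 0.7],
    [0, 0, 0],
  ],
  yaw=[0, 0],
)

```text
t: 5.05
ee_pos: [526.7, 121.3, 97.2]
orientation: [2.781, 1.46, -0.0]
ft_force: [2.4, -5.0, -2.7]
width: 59.5
grasp_force: 30.0
```

Emit:
play_rows(
  dp=[
    [0, 0, 0.5],
    [0, 0, 0],
  ],
  yaw=[0, 0],
)

```text
t: 5.22
ee_pos: [526.6, 121.3, 97.4]
orientation: [2.781, 1.46, -0.0]
ft_force: [3.7, -3.9, -4.0]
width: 59.4
grasp_force: 30.0
```

Emit:
play_rows(
  dp=[
    [0.5, -0.5, 0.2],
    [0, 0, 0],
    [0, 0, 0],
    [0, 0, 0],
    [0, 0, 0],
  ],
  yaw=[3, 3, 3, 3, 3],
)

```text
t: 5.63
ee_pos: [527.3, 121.3, 97.5]
orientation: [-2.565, -1.814, -0.001]
ft_force: [3.7, -0.9, -6.4]
width: 59.4
grasp_force: 30.0
```

```bash
python3 o.py
```

```text
t 5.6333 q [0.2  0.48 1.9  0.   0.76 0.54] p [527.28 121.3   97.55] F [ 3.74 -0.87 -6.43] M [-0.28 -0.5  -0.01] w 59.3672971249739 29.998742043972015 yaw(x) 1.230804768196523 y [ 0.94 -0.33]
```

Emit:
play_rows(
  dp=[
    [0.4, 0, 0],
    [0, 0, 0],
  ],
  yaw=[2.5, 2.5],
)

```text
t: 5.8
ee_pos: [527.2, 121.4, 97.5]
orientation: [-2.484, -1.923, 0.001]
ft_force: [2.8, -0.4, -4.9]
width: 59.2
grasp_force: 30.0
```

Emit:
play_rows(
  dp=[
    [0, 0, 0],
    [0, 0, 0],
  ],
  yaw=[2.5, 2.5],
)

```text
t: 5.97
ee_pos: [527.5, 121.3, 97.6]
orientation: [-2.398, -2.029, -0.0]
ft_force: [2.9, -2.1, -4.8]
width: 59.3
grasp_force: 30.0
```

Emit:
play_rows(
  dp=[
    [0, 0, 0],
    [0, 0, 0],
  ],
  yaw=[2.5, 2.5],
)

```text
t: 6.13
ee_pos: [527.9, 121.4, 97.9]
orientation: [2.307, 2.132, 0.001]
ft_force: [2.3, -0.5, 0.1]
width: 59.5
grasp_force: 30.0
```

Emit:
play_rows(
  dp=[
    [0, 0, 0],
    [0, 0, 0],
  ],
  yaw=[2.5, 2.5],
)

```text
t: 6.3
ee_pos: [528.0, 121.5, 98.1]
orientation: [2.212, 2.231, 0.002]
ft_force: [2.6, -0.8, -0.5]
width: 59.6
grasp_force: 30.0
```

Emit:
play_rows(
  dp=[
    [0, 0, 0.7],
    [0, 0, 0.5],
    [0, 0, 0],
  ],
  yaw=[0, 0, 0],
)

```text
t: 6.55
ee_pos: [527.9, 121.4, 99.5]
orientation: [2.214, 2.229, 0.001]
ft_force: [2.4, 0.0, -1.2]
width: 59.3
grasp_force: 30.0
```

Emit:
play_rows(
  dp=[
    [0, 0, 1],
    [0, 0, 1],
    [0, 0, 0],
  ],
  yaw=[0, 0, 0],
)

```text
t: 6.8
ee_pos: [527.5, 121.2, 101.5]
orientation: [-2.212, -2.231, -0.0]
ft_force: [3.4, 0.4, -0.2]
width: 59.6
grasp_force: 30.0
```

Emit:
play_rows(
  dp=[
    [0, 0, 1],
    [0, 0, 1],
    [0, 0, 0],
  ],
  yaw=[0, 0, 0],
)

```text
t: 7.05
ee_pos: [526.9, 121.1, 103.3]
orientation: [-2.211, -2.231, 0.001]
ft_force: [-0.4, 0.3, -1.7]
width: 59.4
grasp_force: 30.0
```

Emit:
play_rows(
  dp=[
    [0, 0, 1.5],
    [0, 0, 1.5],
    [0, 0, 1.5],
    [0, 0, 0],
  ],
  yaw=[0, 0, 0, 0],
)

```text
t: 7.38
ee_pos: [527.6, 121.2, 108.1]
orientation: [2.211, 2.231, 0.0]
ft_force: [-0.4, -1.0, -1.4]
width: 59.6
grasp_force: 30.0
```

Emit:
play_rows(
  dp=[
    [0, 0, 2],
    [0, 0, 2],
    [0, 0, 2],
    [0, 0, 2],
    [0, 0, 2],
    [0, 0, 0],
  ],
  yaw=[0, 0, 0, 0, 0, 0],
)

```text
t: 7.88
ee_pos: [527.8, 121.2, 118.3]
orientation: [2.211, 2.231, 0.001]
ft_force: [0.2, 0.4, -1.7]
width: 59.3
grasp_force: 30.0
```

The cap is off the can. I'll carry it past the lamp on its near side.

Emit:
play_rows(
  dp=[
    [0, 0, 8],
    [0, 0, 16],
    [0, 0, 20],
    [-6, -4, 10],
    [-15, -12, 0],
    [-20, -16, 0],
    [-20, -20, 0],
    [-6, -25, 0],
  ],
  yaw=[0, 0, 0, 0, 0, 0, 0, 0],
)

```text
t: 8.55
ee_pos: [456.9, 43.9, 171.7]
orientation: [-2.208, -2.232, 0.003]
ft_force: [-0.4, 0.4, -0.7]
width: 59.5
grasp_force: 30.0
```

Emit:
play_rows(
  dp=[
    [0, -30, 0],
    [0, -30, 0],
    [0, -30, 0],
    [0, -30, 0],
    [0, -30, 0],
    [0, -30, 0],
    [0, -30, 0],
    [0, -30, 0],
  ],
  yaw=[0, 0, 0, 0, 0, 0, 0, 0],
)

```text
t: 9.22
ee_pos: [459.7, -197.3, 172.1]
orientation: [2.212, 2.231, 0.0]
ft_force: [1.1, 0.3, -0.7]
width: 59.2
grasp_force: 30.0
```

```bash
python3 o.py
python3 - <<'E'
from h import *
np.set_printoptions(precision=1,suppress=True)
p=viewer.get_image("top"); q=viewer.get_image("scene")
for pp in(p,q):
  for n in("board_top","wrench"):
    for f in models.landmark_of(pp,n)[:1]: print(n,f["conf"],np.array(f["location"]),w(pp,*f["location"],z=5))
for c in [(294,172),(353,146),(378,183),(320,212),(340,166)]: print(c,w(p,*c,z=4))
for c in [(310,239),(371,294),(331,331),(267,272),(334,286),(316,293)]: print("s",c,w(q,*c,z=4),w(q,*c))
a=p["pixels"][130:225,280:392,::-1];b=q["pixels"][225:345,250:385,::-1]
a=cv2.resize(a,(380,322),interpolation=2);b=cv2.resize(b,(405,360),interpolation=2)
c=np.zeros((360,785,3),np.uint8);c[:322,:380]=a;c[:,380:]=b;cv2.imwrite("pics/board.png",c)
E
```

```text
t 9.2167 q [-0.43  0.31  1.94 -0.    0.89 -0.44] p [ 459.7  -197.29  172.09] F [ 1.05  0.34 -0.65] M [-0.    0.01  0.  ] w 59.2048969062621 30.000530183315277 yaw(x) 1.5796366710462124 y [1.   0.01]
wrench 0.64 [359.  162.2] [ 526.5 -471.2    5. ]
board_top 0.72 [316.  280.4] [ 517.4 -334.6    5. ]
wrench 0.62 [345.  306.4] [ 525.  -458.5    5. ]
(294, 172) [ 606.3 -204.5    4. ]
(353, 146) [ 601.5 -484.6    4. ]
(378, 183) [ 412.5 -497.6    4. ]
(320, 212) [ 407.5 -221.4    4. ]
(340, 166) [ 546.4 -391.1    4. ]
s (310, 239) [ 619.3 -200.7    4. ] [ 621.9 -198.7   -0.7]
s (371, 294) [ 624.1 -482.6    4. ] [ 625.7 -482.1    1.1]
s (331, 331) [ 432.6 -485.5    4. ] [ 432.9 -485.4    3.3]
s (267, 272) [ 408.9 -206.     4. ] [ 409.6 -205.1    1.9]
s (334, 286) [ 550.2 -386.6    4. ] [ 547.5 -388.1    9.6]
s (316, 293) [ 485.5 -367.     4. ] [ 485.  -367.3    5.1]
```

View pics/board.png

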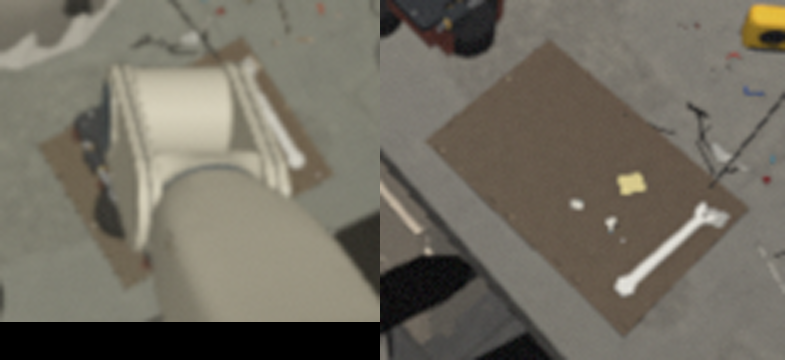

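The board is clear at its +y half. It spans x 408–620, y −200 to −490, with the paper bits around (548,−388) and (485,−367). I'll place the cap at (510,−287).

Emit:
play_rows(
  dp=[
    [12, -30, 0],
    [16, -30, -10],
    [15, -28, -25],
    [8, 0, -30],
    [0, 0, -30],
    [0, 0, -25],
    [0, 0, -20],
    [0, 0, -8],
  ],
  yaw=[0, 0, 0, 0, 0, 0, 0, 0],
)

```text
t: 10.18
ee_pos: [510.0, -281.3, 20.9]
orientation: [-2.206, -2.23, 0.002]
ft_force: [-0.6, -0.2, -1.3]
width: 59.0
grasp_force: 30.0
```

Emit:
play_rows(
  dp=[
    [0, 0, -3],
    [0, 0, -2],
    [0, 0, 0],
  ],
  yaw=[0, 0, 0],
)

```text
t: 10.43
ee_pos: [512.2, -283.7, 19.6]
orientation: [2.21, 2.231, 0.001]
ft_force: [0.1, 0.2, -0.7]
width: 59.5
grasp_force: 30.0
```

Emit:
play_rows(
  dp=[
    [0, 0, -1.5],
    [0, 0, -1.5],
    [0, 0, 0],
  ],
  yaw=[0, 0, 0],
)

```text
t: 10.68
ee_pos: [511.9, -284.1, 16.5]
orientation: [2.211, 2.231, 0.0]
ft_force: [0.6, -0.3, -1.2]
width: 59.4
grasp_force: 30.0
```

Emit:
play_rows(
  dp=[
    [0, 0, -1],
    [0, 0, 0],
  ],
  yaw=[0, 0],
)

```text
t: 10.85
ee_pos: [511.6, -283.9, 15.0]
orientation: [2.211, 2.231, 0.0]
ft_force: [-0.6, 1.0, -0.4]
width: 59.6
grasp_force: 30.0
```

Emit:
play_rows(
  dp=[
    [0, 0, -1],
    [0, 0, 0],
  ],
  yaw=[0, 0],
)

```text
t: 11.02
ee_pos: [511.4, -283.8, 13.7]
orientation: [-2.211, -2.231, 0.0]
ft_force: [-0.5, 0.0, 0.1]
width: 59.6
grasp_force: 30.0
```

Emit:
play_rows(
  dp=[
    [0, 0, -0.7],
    [0, 0, 0],
  ],
  yaw=[0, 0],
)

```text
t: 11.18
ee_pos: [511.4, -283.8, 13.0]
orientation: [-2.211, -2.231, 0.0]
ft_force: [0.8, 0.3, -1.1]
width: 59.4
grasp_force: 30.0
```

Emit:
play_rows(
  dp=[
    [0, 0, -0.7],
    [0, 0, 0],
  ],
  yaw=[0, 0],
)

```text
t: 11.35
ee_pos: [511.5, -283.9, 12.5]
orientation: [-2.211, -2.231, 0.0]
ft_force: [-1.5, 0.9, 1.0]
width: 59.4
grasp_force: 30.0
```

Emit:
play_rows(
  dp=[
    [0, 0, -0.7],
    [0, 0, 0],
  ],
  yaw=[0, 0],
)

```text
t: 11.52
ee_pos: [511.6, -283.9, 12.5]
orientation: [2.211, 2.231, -0.0]
ft_force: [-2.6, 2.0, 9.4]
width: 59.6
grasp_force: 30.0
```

Contact. I'll open a little, then fully, and retreat straight up.

Emit:
play_rows(
  dp=[
    [0, 0, 0.6],
    [0, 0, 0],
    [0, 0, 0],
    [0, 0, 0],
    [0, 0, 0],
    [0, 0, 0],
    [0, 0, 0],
  ],
  yaw=[0, 0, 0, 0, 0, 0, 0],
  gripper=0,
)

```text
t: 12.1
ee_pos: [511.5, -283.8, 12.2]
orientation: [-2.211, -2.231, 0.0]
ft_force: [0.7, -0.3, -0.4]
width: 87.8
grasp_force: 0.0
```

Emit:
play_rows(
  dp=[
    [0, 0, 5],
    [0, 0, 15],
    [0, 0, 25],
    [0, 0, 30],
    [0, 0, 30],
    [0, 0, 30],
    [0, 0, 0],
    [0, 0, 0],
  ],
  yaw=[0, 0, 0, 0, 0, 0, 0, 0],
)

```text
t: 12.77
ee_pos: [512.6, -284.5, 149.5]
orientation: [2.208, 2.228, 0.002]
ft_force: [-0.2, 0.1, -1.2]
width: 87.7
grasp_force: 0.0
```

```bash
python3 o.py
python3 - <<'E'
from h import *
np.set_printoptions(precision=1,suppress=True)
q=viewer.get_image("scene")
for f in models.landmark_of(q,"cap_center")[:6]: print(f["conf"],f["location"],w(q,*f["location"]))
save(q,"end.png",(180,150,380,345),3)
E
```

```text
t 12.7667 q [-0.53  0.46  1.77  0.    0.91 -0.54] p [ 512.6  -284.47  149.52] F [-0.16  0.06 -1.2 ] M [-0.03  0.1   0.06] w 87.71534143211672 0.0 yaw(x) 1.5798009956273116 y [1.   0.01]
0.85 [302.8, 267.7] [ 500.6 -283.2   38.4]
0.57 [245.3, 223.5] [457.8 -21.6  48.2]
0.54 [171.1, 146.5] [460.  521.9  45.6]
```

View pics/end.png

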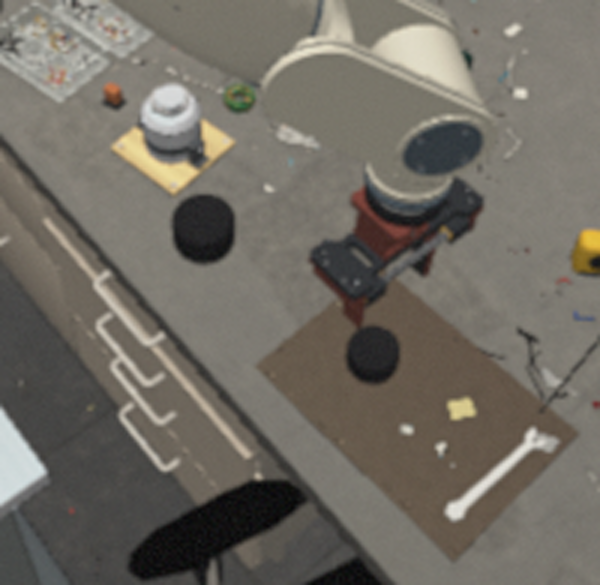

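The cap stands upright on the board (crop (372,353)), its top at z≈38–40 as expected. The can is bare, the bystanders haven't moved and the gripper is clear.

```bash
python3 -c "
from workcell import ticket
print(ticket.close_job())"
```

```text
the job is handed in; nothing more can be done
None
```

The cap was broken loose, turned until it came free, lifted off and set upright on the brown board. It was released with the arm clear, and the job was handed in at about 13 s; the hand-in call returned no verdict.

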